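# Clip the thermometer onto the sugar pan

## Task

The milk is done and the sugar goes on next: take the clip-on thermometer off the rim of the milk jug, squeezing its two blue levers so that the jaws open and the jug is not dragged along, and clip it onto the rim of the wide flared pan, anywhere along it. The probe must hang inside the pan without touching its base and the round display outside, with the clip pushed right down on the rim and its jaws gripping the sloping wall. Leave the pan, the jug and everything else standing where they are, and do not drop the thermometer.

Things in the scene. Friction and masses are not known exactly. Their poses are not given: they have to be found in the camera images.
- thermometer: Clip-on pan thermometer, 70 g, like a stout clothes peg, 20 mm wide along its y; starts clipped on the jug, upright, probe inside. Origin: between the jaws, on the underside of the shoulder that rests on the rim. +z: up between the two blue levers; +x: probe side; -x: display side. Pivot along y, 16 mm above the origin. The jaws reach 23 mm below it, 3 mm apart when clipped on.
- levers (a point): Where to squeeze: midway between the levers, 46 mm above the origin. They are flat blue plates 20 mm wide, from 16 to 62 mm above the origin; outer faces 24 mm apart at the pivot, 40 mm at the top while clipped on, leaning out 0.175 rad each. Squeezed parallel (24 mm) they stop: jaws fully open, 16 mm at the tips. Takes 4 to 10 N.
- probe_tip (a point): Lower end of the steel probe (5 mm thick, fixed to the probe half), 9 mm along +x and 62 mm below the thermometer's origin. Squeezed, both halves swing equally about the line midway between the levers, so the thermometer's z leans 0.175 rad off that line, the probe away from the display.
- display (a point): Centre of the face of the round white display, 34 mm across, on the outer half of the clip; 18 mm along -x and 14 mm below the thermometer's origin.
- clip (a joint): Opening of the jaws about the pivot: about 0 when gripping a 3 mm wall, -0.085 shut on nothing, 0.35 squeezed fully open. A spring closes it.
- pan: Empty steel pan with flared sides, 1.1 kg, loose. Origin: centre of its underside, z up. Rim: circle of radius 95 mm (middle of the wall), 81 mm up; wall 3 mm thick, straight, leaning outward 30 degrees from vertical all round; base 100 mm across, inner floor 4 mm up. Loop handles on its +y and -y sides, each 80 mm wide, out to 125 mm from the axis.
- jug: Straight-sided steel milk jug, empty, about 0.5 kg, standing loose, 86 mm across and 105 mm high, wall 3 mm thick. Origin: centre of its underside, z up. The thermometer is clipped on its own -x side, 41.5 mm from the axis; handle on its +y side to 80 mm from the axis, lip on its -y side.
- timer: Red and cream kitchen timer, 62 mm across, 58 mm high; origin at the centre of its underside. A bystander.
- glass: Clear drinking glass, 85 mm across, 87 mm high; origin at the centre of its underside. A bystander.
- spice_jar: Spice jar with a black cap, 41 mm across, 104 mm high; origin at the centre of its underside. A bystander.

How it is judged:
On the way:
1. the jaws are squeezed open while the thermometer is still at the jug (value of joint clip above 0.12 rad and horizontal distance between thermometer and jug below 0.06 m), for 0.1 s.
At the end, for the whole second after the job is handed in: Shoulder within about 11 mm of the pan's rim (origin 83-107 mm from the pan's axis, 73-92 mm up); probe tip under 78 mm from the axis, 9-55 mm up; display over 88 mm from the axis; clip joint -0.05 to 0.1 (gripping the wall); at rest; pan and jug upright (horizontal distance between thermometer and pan between 0.083 and 0.107 m and z of thermometer in the frame of pan between 0.073 and 0.092 m and horizontal distance between probe_tip and pan below 0.078 m and z of probe_tip in the frame of pan between 0.009 and 0.055 m and horizontal distance between display and pan above 0.088 m and value of joint clip between -0.05 and 0.1 rad and linear speed of thermometer below 0.02 m/s and angle between each of pan, jug's own z axis and vertical below 0.05 rad); the robot touches nothing.
It fails at once if the jug is dragged more than 40 mm, lifted or tipped (distance of jug from where it was at the start of the episode above 0.04 m or angle between jug's own z axis and vertical above 0.3 rad).
It fails at once if the pan is shoved more than 40 mm or tipped (distance of pan from where it was at the start of the episode above 0.04 m or angle between pan's own z axis and vertical above 0.3 rad).
It fails at once if the timer, glass or spice jar is moved more than 40 mm (distance of any of timer, glass, spice_jar from where it was at the start of the episode above 0.04 m).
It fails at once if the thermometer falls on the worktop or into a vessel (height (world z) of thermometer below 0.05 m).
It also fails if it takes over 42 s, if anything falls off the work surface, if the arm or the gripper's body presses on something with over 40 N, if the wrist force passes 120 N, or if a joint passes its speed limit or range.

## Robot

A 6-joint arm with a two-finger parallel gripper is mounted at the origin on a cart in front of the work surface, level with it; the furniture and walls round the work are solid. World frame = base frame: x ahead of the robot, y to its left, z up, the work surface at z = 0. Lengths are in m, angles in rad, forces in N, time in s.
With the tool pointing down it reaches from about 0.35 to 0.975 m from the base axis. Payload 4.9 kg.
Tool frame: the origin (TCP) lies at the very end of the fingers, on their centre line; the grasp point (between the pads) lies 19 mm behind it; z points along the fingers, y is the line along which they close (so a half turn about z gives the same grasp; the last joint's range is limited). The gripper opens to 85 mm and grips with 20 to 120 N. Pads are 22 mm wide; open, the fingers measure 114 mm over their backs; the gripper's body (76 mm by 85 mm) begins 54 mm behind the grasp point. The pads swing forward as they close: fully open they stand 13 mm farther back than shut.
Start: joints at [0.985, 0.053, 1.613, -0, 1.476, -0.119], TCP at [0.281, 0.558, 0.231] pointing down, gripper open.
Joint ranges: [-3.01, 3.01], [-1.01, 2.22], [0.06, 2.58], [-1.02, 4.17], [0.09, 2.62], [-3.14, 3.14]. Speed limits (rad/s): [2.57, 2.57, 3.14, 3.14, 3.14, 3.14].

## Interface

Orientations are given as a unit quaternion [w, x, y, z].
In Python, from plant import manip gives the robot as it stands.
- The arm moves only by the shell command python3 -m pendant 'ROWS'. ROWS is JSON, a list of rows, each a list of 3 entries, a list of its own where there are three numbers: the opening, from 0 (shut) to 1 (fully open), then the shift along the tool's x, y, z in units of 12 cm (1.0 is 12 cm), then the turn about the tool's z in units of pi rad (1.0 is pi rad). In form: [[gripper, [dx, dy, dz], roll], ...]. A call has 1 to 10 rows; each row is the pose to reach, as a shift and turn from the pose commanded when the call began, along the tool's axes at that moment, turning the shorter way round; what a row does not reach only later rows make up. A row lasts 1/10 s, in which the tool goes at most 50 mm and 8.59 degrees, less where a joint would pass 70% of its speed; a pose out of reach is approached as far as the arm can. A call with a number of a shift or a turn outside -1 to 1 is refused whole. A call with a gripper value outside its range is refused whole. The fingers move at their own pace and stop on an object; the grip force is fixed at half the most. Time passes only in rows, so rows that repeat a pose let the fingers close. It gives the time, the measured TCP pose, the force, the opening and the grip force at its end, in the units of the state.
- manip.state(): the state, without advancing time (a new reading comes with each control period).
- manip.grab_frame(name): name is "scene" or "top" or "wrist"; returns a dict with "img" (400x640x3 uint8, red, green, blue), "fx", "fy", "cx", "cy" (pixels), "eye" and "rotation" of the camera in the world; the wrist camera has in their place "tool_from_camera" (4x4, takes a point from camera to tool coordinates, whose origin is the TCP and whose axes are the flange's). Camera axes: x right, y down, z forward; pixel columns grow to the right and rows downward; lengths in m; the calibration is good to about 2 mm. A picture is of the moment at which its call begins: read the wrist's pose just before it. There is no depth.
- manip.job_done(): hands the job in; it is judged then, once.
The state is a dict: "time": time; "joint_pos": joint angles; "joint_vel": joint speeds; "joint_efforts": joint torques, N m; "tool_pos": TCP position; "tool_rot": TCP orientation; "contact_force": force on the tool from outside, world axes, zero at the start; "ft_torque": the same for the moment, N m; "gripper_width": opening from 0.0 (shut) to 1.0 (fully open); "grasp_force": force on a finger pad.
Only numpy, scipy, OpenCV 4.12 (cv2) and the standard library are available. Lean on these libraries where they do the work, as an engineer would, in place of code of your own. Each camera call takes 0.05 s, during which the arm holds its last target. There are 200 camera calls.

## Working session

There is one attempt and no reset: what is moved stays moved. The work goes in short steps, Python scripts to look and compute and a shell command to move; the robot and the scene stay as the last step left them, time stands still between calls to the robot, and variables do not carry over. Pictures are saved under pics/ and viewed, at most 10 in all, crops included, and the job is handed in when it is done.

```bash
mkdir -p pics; cat > h.py <<'E'
import numpy as np, cv2
from plant import manip
def grab(n,f):
    s=manip.state(); d=manip.grab_frame(n)
    cv2.imwrite('pics/'+f,cv2.cvtColor(d['img'],cv2.COLOR_RGB2BGR)); return d
def ray(d,u,v):
    r=np.array(d['rotation'])@np.array([(u-d['cx'])/d['fx'],(v-d['cy'])/d['fy'],1]); return np.array(d['eye']),r
def atz(d,u,v,z):
    e,r=ray(d,u,v); return e+r*(z-e[2])/r[2]
def proj(d,p):
    c=np.array(d['rotation']).T@(np.array(p)-np.array(d['eye'])); return d['fx']*c[0]/c[2]+d['cx'],d['fy']*c[1]/c[2]+d['cy']
E
python3 - <<'E'
from h import *
import pickle
for n in('scene','top'):
    d=grab(n,n+'1.png'); pickle.dump(d,open(n+'.pkl','wb')); print(n,{k:np.round(v,3).tolist() for k,v in d.items() if k!='img'})
s=manip.state();print(s)
E
```

```text
scene {'fx': 420.432, 'fy': 420.432, 'cx': 318.637, 'cy': 196.509, 'eye': [-0.289, -0.848, 0.662], 'rotation': [-0.495, 0.79, -0.302, 0.199]}
top {'fx': 393.144, 'fy': 393.144, 'cx': 318.792, 'cy': 201.361, 'eye': [0.24, -0.019, 1.359], 'rotation': [-0.079, 0.739, -0.665, 0.071]}
{'time': 0.1, 'joint_pos': array([ 9.85036765e-01,  5.32938100e-02,  1.61418269e+00,  1.01420794e-05,
        1.47599421e+00, -1.18971081e-01]), 'joint_vel': array([ 0.00211395, -0.00072915, -0.00374105, -0.00011366, -0.00179153,
        0.00042986]), 'joint_efforts': array([ 3.31072542e-04, -3.94902992e+01, -3.71363211e+01, -7.95831147e-05,
        3.79213627e-03,  2.91288325e-05]), 'tool_pos': array([0.28092501, 0.55766533, 0.23016859]), 'tool_rot': array([-3.28812853e-04,  2.31281431e-01,  9.72886436e-01, -8.79588376e-04]), 'contact_force': array([ 0.43336255, -0.15460755,  1.23867573]), 'ft_torque': array([ 0.01670705,  0.02393541, -0.00789428]), 'grasp_force': 0.0, 'gripper_width': 0.9991208612917505}
```

View pics/top1.png

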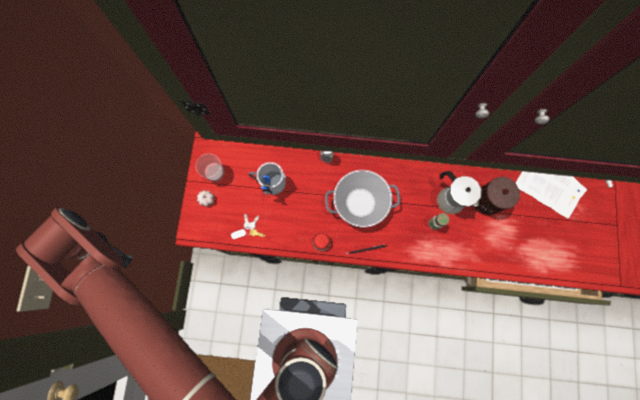

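View pics/scene1.png

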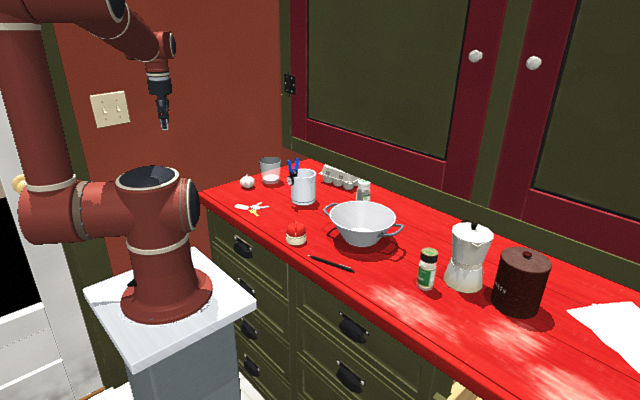

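Top view: the jug is near (270,178), with the blue levers on its near-left side at (266,184), and the pan is near (362,199). Next I'll enlarge both areas.

```bash
sed -i "1a from scipy.spatial.transform import Rotation as R\nimport pickle" h.py
sed -i "s/np.array(d\['rotation'\])/R.from_quat(d['rotation'],scalar_first=True).as_matrix()/" h.py
python3 - <<'E'
from h import *
t=cv2.imread('pics/top1.png'); s=cv2.imread('pics/scene1.png')
a=cv2.resize(t[150:210,235:315],None,fx=7,fy=7,interpolation=cv2.INTER_CUBIC)
b=cv2.resize(t[160:240,315:409],None,fx=5,fy=5,interpolation=cv2.INTER_CUBIC)
c=cv2.resize(s[145:215,270:340],None,fx=6,fy=6,interpolation=cv2.INTER_CUBIC)
cv2.imwrite('pics/ca.png',a);cv2.imwrite('pics/cb.png',b)
cc=cv2.resize(s[145:255,270:420],None,fx=5,fy=5,interpolation=cv2.INTER_CUBIC);cv2.imwrite('pics/cc.png',cc)
d=pickle.load(open('top.pkl','rb'))
for n,u,v,z in(('jug',270,178,.105),('lev',266,184,.15),('pan',362,199,.081),('glass',209,168,.08)):print(n,atz(d,u,v,z).round(3))
E
```

```text
jug [0.571 0.176 0.105]
lev [0.538 0.179 0.15 ]
pan [ 0.538 -0.134  0.081]
glass [0.59 0.39 0.08]
```

View pics/ca.png

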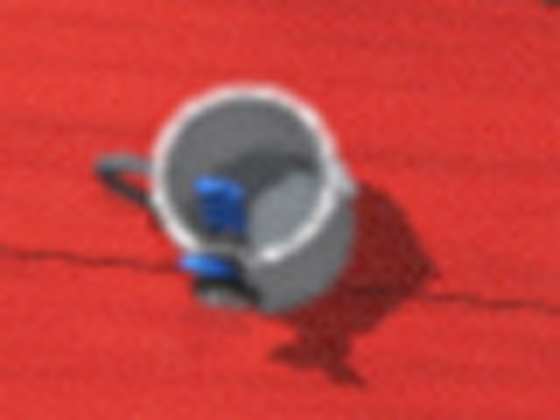

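View pics/cc.png

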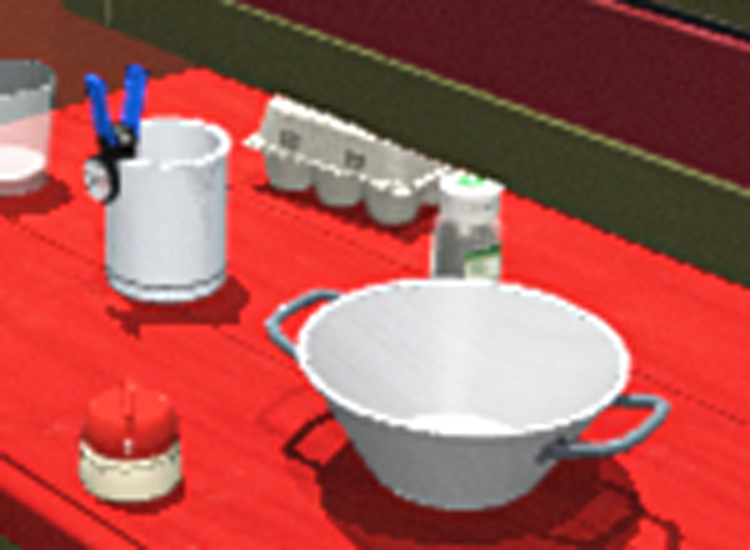

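View pics/cb.png

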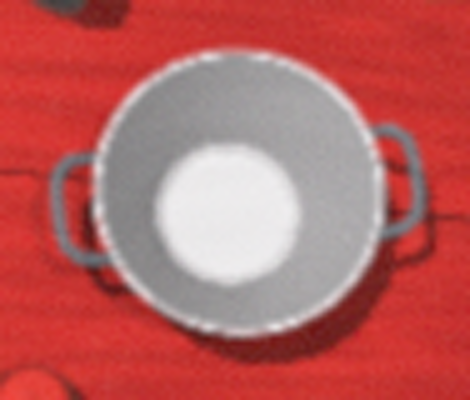

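Top crops: the jug rim centre is at about (270,175) px and the pan rim centre at about (363,198.4). The inner lever tip is at (266.4,176) and the outer one at (264.6,188). Scene view: the levers lean apart, with the display on the robot's side of the jug. Next I'll work out the positions.

```bash
python3 - <<'E'
from h import *
d=pickle.load(open('top.pkl','rb')); s=pickle.load(open('scene.pkl','rb'))
for n,u,v,z in(('jug',270,175,.105),('jughandle',251,174,.09),('in',266.4,176.2,.166),('out',264.6,187.8,.166),('pan',363,198.4,.081),('h1',328.5,202,.06),('h2',396.5,196,.06),('timer',321,241,.03)):print(n,atz(d,u,v,z).round(4))
# scene: lever tips outer (93,78)->, inner (137,70); pan rim x 298..630,y 280..435
for n,u,v,z in(('out',270+93/5,145+77/5,.166),('in',270+136/5,145+69/5,.166),('pan',270+464/5,145+352/5,.081),('jugL',270+166/5,145+140/5,.105)):print(n,atz(s,u,v,z).round(4))
st=manip.state(); M=R.from_quat(st['tool_rot'],scalar_first=True).as_matrix(); print(M.round(3))
E
```

```text
jug [0.5809 0.1777 0.105 ]
jughandle [0.5817 0.2438 0.09  ]
in [0.5592 0.1788 0.166 ]
out [0.5213 0.1794 0.166 ]
pan [ 0.54   -0.1372  0.081 ]
h1 [ 0.5202 -0.0243  0.06  ]
h2 [ 0.5652 -0.2515  0.06  ]
timer [ 0.3896 -0.0126  0.03  ]
out [0.5277 0.1817 0.166 ]
in [0.5592 0.175  0.166 ]
pan [ 0.5489 -0.1373  0.081 ]
jugL [0.5896 0.1796 0.105 ]
[[-0.893  0.45  -0.001]
 [ 0.45   0.893 -0.002]
 [ 0.    -0.002 -1.   ]]
```

```bash
python3 -m pendant '[[1,[-0.3,-0.2,0],0.1],[1,[-0.6,-0.4,0],0.2],[1,[-1,-0.55,0],0.3],[1,[-1,-0.55,0],0.351],[1,[-1,-0.55,0],0.351],[1,[-1,-0.55,0],0.351],[1,[-1,-0.55,0],0.351],[1,[-1,-0.55,0],0.351],[1,[-1,-0.55,0],0.351],[1,[-1,-0.55,0],0.351]]'; python3 -c "
from h import *
st=manip.state(); print(st['tool_pos'].round(4),R.from_quat(st['tool_rot'],scalar_first=True).as_matrix().round(3).tolist())"
```

```text
time: 1.1
tool_pos: [0.3586, 0.445, 0.2309]
tool_rot: [-0.0, 0.706, 0.708, -0.0]
contact_force: [-0.2, -0.5, -0.0]
gripper_width: 1.0
grasp_force: 0.0
[0.3586 0.445  0.2309] [[-0.003, 1.0, -0.001], [1.0, 0.003, -0.0], [-0.0, -0.001, -1.0]]
```

```bash
python3 -m pendant '[[1,[-0.4,0.3,0],0],[1,[-0.8,0.6,0],0],[1,[-1,0.8,0],0],[1,[-1,0.8,0],0]]' >/dev/null; python3 -m pendant '[[1,[-0.4,0.3,0],0],[1,[-0.8,0.6,0],0],[1,[-1,0.72,0],0],[1,[-1,0.72,0],0]]' >/dev/null;python3 -m pendant '[[1,[-0.22,0,0],0],[1,[-0.22,0,0],0],[1,[-0.22,0,0],0]]'
python3 -c "
from h import *
d=grab('wrist','w1.png'); pickle.dump((d,manip.state()),open('w1.pkl','wb')); print(d['fx'],d['cx'],d['cy'],np.round(d['tool_from_camera'],3).tolist())"
```

```text
time: 2.2
tool_pos: [0.5411, 0.1798, 0.2312]
tool_rot: [-0.0, 0.707, 0.708, 0.0]
contact_force: [0.3, 0.3, -0.9]
gripper_width: 1.003
grasp_force: 0.0
351.81006158638996 321.61158503474365 197.57336411429554 [[-0.001, -0.959, -0.283, 0.071], [1.0, -0.001, 0.0, 0.0], [-0.0, -0.283, 0.959, -0.143], [0.0, 0.0, 0.0, 1.0]]
```

View pics/w1.png

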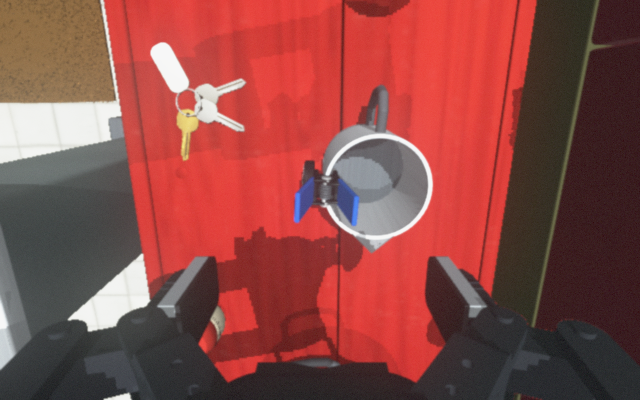

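Wrist view: the outer lever's top edge is at about (295,206) and the inner one's at about (358,208). The jug rim is an ellipse centred near (379,187).

```bash
cat >> h.py <<'E'
def wz(d,st,u,v,z):
    M=R.from_quat(st['tool_rot'],scalar_first=True).as_matrix();T=np.array(d['tool_from_camera'])
    e=M@T[:3,3]+st['tool_pos']; r=M@T[:3,:3]@np.array([(u-d['cx'])/d['fx'],(v-d['cy'])/d['fy'],1]); return e+r*(z-e[2])/r[2]
E
python3 -c "
from h import *
d,s=pickle.load(open('w1.pkl','rb'))
for n,u,v,z in(('out',295,206,.166),('in',358,208,.166),('outlo',295,222,.166),('outhi',297,192,.166),('inlo',358,224,.166),('inhi',358,194,.166),('jug',379,187,.105),('jugleft',326.5,187,.105),('jugright',431.5,187,.105),('handle',378,90,.09)): print(n,wz(d,s,u,v,z).round(4))"
```

```text
out [0.5245 0.1846 0.166 ]
in [0.5638 0.1833 0.166 ]
outlo [0.5243 0.174  0.166 ]
outhi [0.5259 0.1936 0.166 ]
inlo [0.5641 0.1727 0.166 ]
inhi [0.5635 0.1924 0.166 ]
jug [0.5866 0.1809 0.105 ]
jugleft [0.545  0.1809 0.105 ]
jugright [0.6282 0.181  0.105 ]
handle [0.5846 0.2546 0.09  ]
```

```bash
python3 -m pendant '[[1,[0.03,0.026,0],0],[1,[0.03,0.026,0.3],0],[1,[0.03,0.026,0.6],0],[1,[0.03,0.026,0.775],0],[1,[0.03,0.026,0.775],0]]'; python3 -m pendant '[[0.6,[0,0,0],0],[0.5,[0,0,0],0],[0.45,[0,0,0],0],[0.4,[0,0,0],0],[0.4,[0,0,0],0],[0.35,[0,0,0],0],[0.35,[0,0,0],0]]'
```

```text
time: 2.75
tool_pos: [0.5416, 0.1832, 0.1338]
tool_rot: [-0.002, 0.706, 0.708, -0.003]
contact_force: [-0.4, -1.5, -0.2]
gripper_width: 0.998
grasp_force: 0.0
time: 3.45
tool_pos: [0.5465, 0.1829, 0.1415]
tool_rot: [0.001, 0.707, 0.707, 0.002]
contact_force: [-0.0, 0.5, 7.7]
gripper_width: 0.353
grasp_force: 7.9
```

```bash
python3 -m pendant '[[0.3,[0,0,0],0],[0.2,[0,0,0],0],[0.1,[0,0,0],0],[0.1,[0,0,0],0],[0.1,[0,0,0],0],[0.1,[0,0,0],0]]'
```

```text
time: 4.05
tool_pos: [0.5449, 0.1831, 0.1429]
tool_rot: [-0.0, 0.707, 0.708, 0.0]
contact_force: [-9.9, -0.7, 17.4]
gripper_width: 0.262
grasp_force: 57.4
```

```bash
python3 -m pendant '[[0.1,[0,0,-0.05],0],[0.1,[0,0,-0.1],0],[0.1,[0,0,-0.15],0],[0.1,[0,0,-0.2],0]]'; python3 -m pendant '[[0.1,[0,0,-0.1],0],[0.1,[0,0,-0.2],0],[0.1,[0,0,-0.3],0],[0.1,[0,0,-0.4],0],[0.1,[0,0,-0.5],0],[0.1,[0,0,-0.6],0],[0.1,[0,0,-0.7],0],[0.1,[0,0,-0.8],0],[0.1,[0,0,-0.8],0]]'
python3 -c "
from h import *
d=grab('wrist','w2.png'); pickle.dump((d,manip.state()),open('w2.pkl','wb'))
e=grab('scene','s2.png');i=cv2.imread('pics/s2.png')[110:230,235:355]
a=cv2.resize(i,(400,400),interpolation=cv2.INTER_CUBIC);b=cv2.resize(cv2.imread('pics/w2.png'),(400,250));b=np.vstack([b,np.zeros((150,400,3),np.uint8)])
cv2.imwrite('pics/m2.png',np.hstack([a,b]))"
```

```text
time: 4.45
tool_pos: [0.5444, 0.1825, 0.1623]
tool_rot: [-0.0, 0.707, 0.708, -0.0]
contact_force: [-0.2, -0.3, -0.6]
gripper_width: 0.262
grasp_force: 58.3
time: 5.35
tool_pos: [0.5456, 0.1829, 0.2611]
tool_rot: [0.001, 0.707, 0.708, 0.002]
contact_force: [-0.2, -0.6, -1.0]
gripper_width: 0.26
grasp_force: 58.3
```

View pics/m2.png

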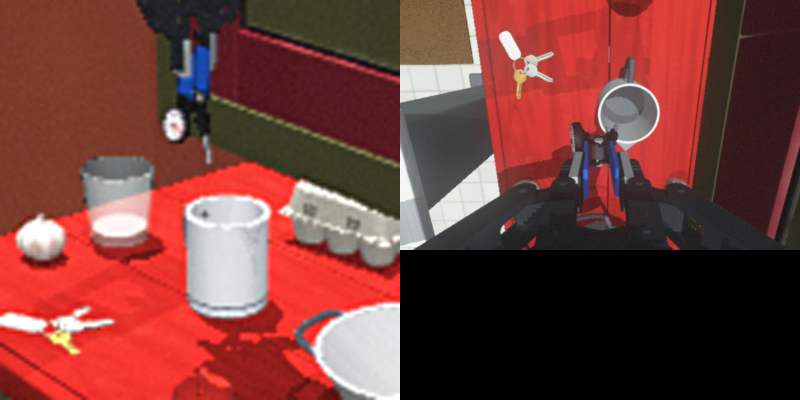

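The thermometer is held with its jaws open, the jug is standing undisturbed, and the probe hangs below at scene crop (209,163). Next I'll carry it towards the pan.

```bash
python3 -m pendant '[[0.1,[-0.2,-0.1,0],0],[0.1,[-0.4,-0.2,0],0],[0.1,[-0.6,-0.3,0],0],[0.1,[-0.8,-0.4,0],0],[0.1,[-1,-0.5,0],0],[0.1,[-1,-0.5,0],0]]'>/dev/null; python3 -m pendant '[[0.1,[-0.2,-0.1,0],0],[0.1,[-0.4,-0.2,0],0],[0.1,[-0.6,-0.3,0],0],[0.1,[-0.8,-0.38,0],0],[0.1,[-1,-0.38,0],0],[0.1,[-1,-0.38,0],0]]'
python3 -c "
from h import *
d=grab('wrist','w3.png'); s=manip.state();pickle.dump((d,s),open('w3.pkl','wb'))
e=pickle.load(open('scene.pkl','rb'));q,p=pickle.load(open('w2.pkl','rb'));t=p['tool_pos']
print('probe',proj(e,t+[.0224,0,-.097]),'seen 297.7 158.9; disp',proj(e,t+[-.0228,0,-.049]),'seen 287.2 147.8')
"
```

```text
time: 6.65
tool_pos: [0.4391, -0.0589, 0.2577]
tool_rot: [-0.0, 0.708, 0.707, -0.0]
contact_force: [-0.2, -0.2, 0.1]
gripper_width: 0.256
grasp_force: 60.8
probe (np.float64(297.6358098188842), np.float64(158.55424282578522)) seen 297.7 158.9; disp (np.float64(286.91404733816574), np.float64(147.86110905686712)) seen 287.2 147.8
```

View pics/w3.png

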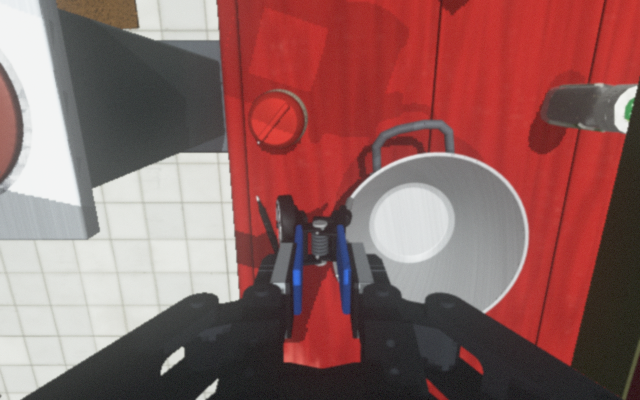

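The model of the held thermometer matches the scene picture. Here the pan rim passes through about (528,235), (440,152), (500,181), (362,187) and (484,312).

```bash
python3 -c "
from h import *
from scipy.optimize import least_squares
d,s=pickle.load(open('w3.pkl','rb'))
P=np.array([wz(d,s,u,v,.081) for u,v in((528,235),(440,152.5),(500,180.5),(362,187),(484,312),(517,272))]);print(P[:,:2].round(4).tolist())
r=least_squares(lambda q:np.hypot(*(P[:,:2]-q).T)-.0965,[.545,-.137]);print(r.x,r.fun.round(4))
for u,v in((378,165),(378,135),(450,125),(453,152)):print(wz(d,s,u,v,.06)[:2].round(4))
"
```

```text
[[0.6411, -0.1191], [0.5474, -0.0378], [0.606, -0.0642], [0.4771, -0.0703], [0.6093, -0.2059], [0.6366, -0.1593]]
[ 0.54444576 -0.13599162] [ 0.0017  0.0017 -0.002  -0.0025 -0.0012 -0.0014]
[ 0.4947 -0.0535]
[ 0.4934 -0.0242]
[ 0.5616 -0.0149]
[ 0.5671 -0.0407]
```

```bash
python3 -m pendant '[[0.1,[-0.3,0.13,0],0],[0.1,[-0.642,0.13,0.1],0],[0.1,[-0.642,0.13,0.4],0],[0.1,[-0.642,0.13,0.7],0],[0.1,[-0.642,0.13,0.9],0],[0.1,[-0.642,0.13,0.9],0],[0.1,[-0.642,0.13,0.9],0]]'
```

```text
time: 7.4
tool_pos: [0.4552, -0.1337, 0.1504]
tool_rot: [-0.001, 0.706, 0.708, -0.0]
contact_force: [-0.5, 0.0, 0.1]
gripper_width: 0.256
grasp_force: 60.0
```

```bash
python3 -m pendant '[[0.1,[-0.01,0,0.03],0],[0.1,[-0.01,0,0.06],0],[0.1,[-0.01,0,0.09],0],[0.1,[-0.01,0,0.09],0],[0.1,[-0.01,0,0.09],0]]'; python3 -m pendant '[[0.28,[0,0,0],0],[0.3,[0,0,0],0],[0.32,[0,0,0],0],[0.33,[0,0,0],0],[0.33,[0,0,0],0]]'
```

```text
time: 7.9
tool_pos: [0.4551, -0.1358, 0.1397]
tool_rot: [0.0, 0.707, 0.708, 0.0]
contact_force: [-0.3, -0.5, -0.8]
gripper_width: 0.25
grasp_force: 60.0
time: 8.4
tool_pos: [0.4547, -0.1358, 0.1396]
tool_rot: [-0.0, 0.707, 0.708, -0.0]
contact_force: [-2.3, 0.1, 1.6]
gripper_width: 0.333
grasp_force: 1.0
```

```bash
python3 -m pendant '[[0.33,[0,-0.015,0.01],0],[0.33,[0,-0.03,0.02],0],[0.33,[0,-0.045,0.03],0],[0.33,[0,-0.06,0.04],0],[0.33,[0,-0.06,0.04],0]]'; python3 -c "
from h import *
e=grab('scene','s4.png');grab('wrist','w4.png');i=cv2.imread('pics/s4.png')[135:255,285:405]
a=cv2.resize(i,(500,500),interpolation=cv2.INTER_CUBIC);b=cv2.imread('pics/w4.png')[100:350,200:500]
b=np.vstack([b,np.zeros((250,300,3),np.uint8)])
cv2.imwrite('pics/m4.png',np.hstack([a,b]))"
```

```text
time: 8.9
tool_pos: [0.4483, -0.1359, 0.1349]
tool_rot: [0.001, 0.707, 0.708, 0.001]
contact_force: [2.3, -0.8, 0.8]
gripper_width: 0.332
grasp_force: 5.5
```

View pics/m4.png

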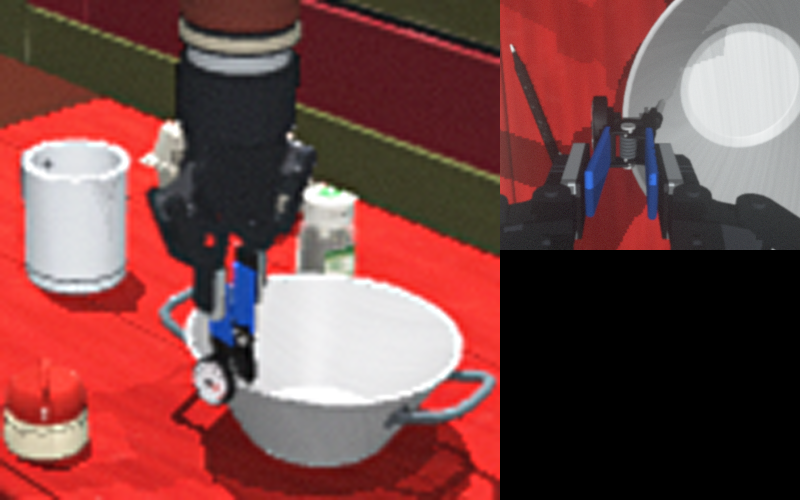

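The clip straddles the rim with the display outside at crop (213,380), and the levers have begun to lean outwards. I'll carry on outwards and down.

```bash
python3 -m pendant '[[0.33,[0,-0.015,0.015],0],[0.33,[0,-0.03,0.03],0],[0.33,[0,-0.045,0.045],0],[0.33,[0,-0.06,0.06],0],[0.33,[0,-0.06,0.06],0]]'; python3 -m pendant '[[0.34,[0,-0.02,0.02],0],[0.35,[0,-0.03,0.03],0],[0.35,[0,-0.04,0.04],0],[0.35,[0,-0.05,0.05],0],[0.35,[0,-0.05,0.05],0]]'
```

```text
time: 9.5
tool_pos: [0.4401, -0.1356, 0.1268]
tool_rot: [-0.0, 0.707, 0.708, -0.0]
contact_force: [2.5, 0.0, 0.7]
gripper_width: 0.327
grasp_force: 6.1
time: 10.0
tool_pos: [0.4351, -0.136, 0.122]
tool_rot: [0.001, 0.707, 0.708, 0.0]
contact_force: [2.4, 0.0, 2.8]
gripper_width: 0.35
grasp_force: 6.8
```

```bash
cat >> h.py <<'E'
def panshift(f):
    a=cv2.imread('pics/scene1.png');b=cv2.imread('pics/'+f)
    t=a[205:255,372:412]; r=cv2.matchTemplate(b[190:270,352:432],t,cv2.TM_CCOEFF_NORMED)
    k=np.unravel_index(r.argmax(),r.shape)
    def sub(m,c,p): return 0.5*(m-p)/(m-2*c+p)
    y,x=k; dx=sub(r[y,x-1],r[y,x],r[y,x+1]); dy=sub(r[y-1,x],r[y,x],r[y+1,x])
    d=pickle.load(open('scene.pkl','rb')); u,v=392,230
    return r.max(), (atz(d,u+x+dx-20,v+y+dy-15,.06)-atz(d,u,v,.06)).round(4)
E
python3 -c "
from h import *
grab('scene','s5.png');print(panshift('s4.png'),panshift('s5.png'))"
```

```text
(np.float32(0.9992254), array([-0., -0.,  0.])) (np.float32(0.9986746), array([-0., -0.,  0.]))
```

```bash
python3 -m pendant '[[0.35,[0,-0.01,0.02],0],[0.36,[0,-0.02,0.035],0],[0.36,[0,-0.03,0.05],0],[0.36,[0,-0.04,0.06],0],[0.36,[0,-0.04,0.06],0]]'; python3 -c "
from h import *
grab('scene','s6.png');print(panshift('s6.png'))
a=cv2.imread('pics/s6.png')[195:265,310:380]
grab('wrist','w6.png');b=cv2.imread('pics/w6.png')[100:350,200:500]
cv2.imwrite('pics/m6.png',np.hstack([cv2.resize(a,(450,450),interpolation=cv2.INTER_CUBIC),np.vstack([b,np.zeros((200,300,3),np.uint8)])]))"
```

```text
time: 10.55
tool_pos: [0.4305, -0.1362, 0.1157]
tool_rot: [0.001, 0.707, 0.708, 0.0]
contact_force: [1.3, 0.5, 9.6]
gripper_width: 0.357
grasp_force: 8.9
(np.float32(0.9943396), array([0.0001, 0.0004, 0.    ]))
```

```bash
python3 -m pendant '[[0.4,[0,0,-0.01],0],[0.44,[0,-0.01,-0.01],0],[0.48,[0,-0.02,-0.01],0],[0.52,[0,-0.03,-0.01],0],[0.56,[0,-0.04,-0.01],0],[0.6,[0,-0.05,-0.01],0],[0.6,[0,-0.05,-0.01],0]]'; python3 -c "
from h import *
grab('scene','s7.png');print(panshift('s7.png'))
a=cv2.imread('pics/s7.png')[195:265,310:380]
grab('wrist','w7.png');b=cv2.imread('pics/w7.png')[100:350,200:500]
cv2.imwrite('pics/m7.png',np.hstack([cv2.resize(a,(450,450),interpolation=cv2.INTER_CUBIC),np.vstack([b,np.zeros((200,300,3),np.uint8)])]))"
```

```text
time: 11.35
tool_pos: [0.4228, -0.1355, 0.1146]
tool_rot: [-0.001, 0.707, 0.708, -0.0]
contact_force: [-0.5, -0.2, -0.1]
gripper_width: 0.602
grasp_force: 0.0
(np.float32(0.99947137), array([-0., -0.,  0.]))
```

```bash
python3 -m pendant '[[0.8,[0,0,0],0],[0.9,[0,0,0],0],[1,[0,0,0],0],[1,[0,0,0],0],[1,[0,0,-0.1],0],[1,[0,0,-0.3],0],[1,[0,0,-0.6],0],[1,[0,0,-0.9],0],[1,[0,0,-0.9],0]]';  python3 -c "
from h import *
grab('scene','s8.png');print(panshift('s8.png'))
a=cv2.imread('pics/s8.png')[195:265,310:380]
d=grab('wrist','w8.png');pickle.dump((d,manip.state()),open('w8.pkl','wb'));b=cv2.imread('pics/w8.png')[130:290,230:400]
cv2.imwrite('pics/m8.png',np.hstack([cv2.resize(a,(400,400),interpolation=cv2.INTER_CUBIC),cv2.resize(b,(400,376),interpolation=cv2.INTER_CUBIC,dst=None) if 0 else np.vstack([cv2.resize(b,(400,376),interpolation=cv2.INTER_CUBIC),np.zeros((24,400,3),np.uint8)])]))"
```

```text
time: 12.35
tool_pos: [0.4267, -0.1372, 0.231]
tool_rot: [0.006, 0.707, 0.708, 0.002]
contact_force: [-0.3, 0.3, 0.6]
gripper_width: 1.0
grasp_force: 0.0
(np.float32(0.99947065), array([-0., -0.,  0.]))
```

View pics/m8.png

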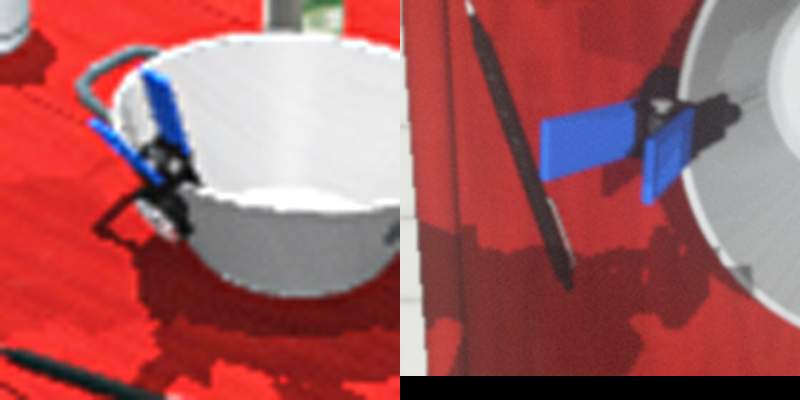

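Scene crop: the clip sits on the rim, leaning out with the wall. The outer lever tip is at (93,122), the inner tip at (150,70) and the display at (158,218). Next I'll fit the seating depth numerically.

```bash
python3 -c "
from h import *
from scipy.optimize import least_squares
e=pickle.load(open('scene.pkl','rb'));d,s=pickle.load(open('w8.pkl','rb'))
M=R.from_quat(s['tool_rot'],scalar_first=True).as_matrix();T=np.array(d['tool_from_camera'])
def pw(p):
    c=T[:3,:3].T@(M.T@(p-s['tool_pos'])-T[:3,3]);return d['fx']*c[0]/c[2]+d['cx'],d['fy']*c[1]/c[2]+d['cy']
def pts(q):
    x,y,z,th,ya=q;Q=R.from_euler('zy',[ya,-th]).as_matrix();o=np.array([x,y,z]);return lambda v:o+Q@np.array(v)
def f(q):
    g=pts(q);o=g([-.0195,0,.062]);i=g([.0195,0,.062]);dd=g([-.018,0,-.014])
    return np.r_[np.array(proj(e,o))-(326.3,216.4),np.array(proj(e,i))-(336.3,207.3),np.array(proj(e,dd))-(337.7,233.2),np.array(pw(o))-(289.9,193.3),np.array(pw(i))-(334.1,204)]
r=least_squares(f,[.445,-.136,.085,.5,0]);print(r.x.round(4),r.fun.round(1))
g=pts(r.x);C=np.array([.5444,-.136,0])
for n,v in(('o',[0,0,0]),('tip',[.009,0,-.062]),('disp',[-.018,0,-.014])):
    p=g(v)-C;print(n,np.hypot(*p[:2]).round(4),p[2].round(4))
"
```

```text
[ 0.4532 -0.1347  0.0837  0.6128 -0.03  ] [-0.4  1.6 -1.3 -0.1 -0.6 -1.  -0.3  0.1  0.7  0.3]
o 0.0912 0.0837
tip 0.0482 0.0382
disp 0.0979 0.0619
```

```bash
python3 -c "
from plant import manip
print(manip.job_done())"
```

```text
the job is handed in; nothing more can be done
None
```

I moved the thermometer from the milk jug to the near side of the pan rim and handed the job in at about 12 s. My camera fit puts it within every position limit: shoulder 91 mm from the axis and 84 mm up, probe tip 38 mm up inside, display outside. The pan did not measurably move, but the handed-in result was not reported back.

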